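Nip a check weight in a transit clamp whose knob has seized

ROBOT

A 6-joint arm with a two-finger parallel gripper is mounted at the origin on the work surface. World frame = base frame: x ahead of the robot, y to its left, z up, the work surface at z = 0. Lengths are in m, angles in rad, forces in N, time in s.
With the tool pointing down it reaches from about 0.35 to 0.725 m from the base axis. Payload 6 kg.
Tool frame: the origin (TCP) lies between the finger pads; the fingertips stand 17 mm ahead of it and the grasp point (between the pads) lies 2 mm behind it (r.tip_reach is the distance from the TCP to the fingertips, in m); z points along the fingers, y is the direction in which the jaws open and shut (so a half turn about z gives the same grasp; the last joint's range is limited). The gripper opens to 85 mm and grips with 20 to 120 N. Pads are 22 mm wide; open, the fingers measure 114 mm over their backs; the gripper's body (76 mm by 85 mm) begins 54 mm behind the grasp point. The pads swing forward as they close: fully open they stand 13 mm farther back than shut.
Start: joints at [-0.796, 0.04, 0.085, 0, -1.615, -0.334], TCP at [0.256, -0.543, 0.248] pointing down, gripper open.
Joint ranges: [-2.56, 2.56], [-1.29, 2.01], [-1.08, 1.49], [-3.29, 1.98], [-2.81, -0.18], [-2.99, 2.99]. Speed limits (rad/s): [2.57, 2.57, 3.01, 3.14, 3.14, 3.14].

INTERFACE

Orientations are given as a 3x3 rotation matrix whose columns are the frame's x, y, z axes.
In Python, from station import r gives the robot as it stands.
- The arm moves only by the tool move_arm, never from a script. Its argument "increments" is a list that holds one entry, the list of rows, each a list of 4 numbers: the shift along the tool's x, y, z in cm, then the turn about the tool's z in degrees. In form: [[[x, y, z, yaw], ...]]. A call has exactly 8 rows; each row shifts and turns the commanded pose from where the row before left it, along the tool's axes as they then stand; what a row does not reach is not made up. A row lasts 1/10 s, in which the tool goes at most 50 mm and 8.59 degrees, less where a joint would pass 70% of its speed; a pose out of reach is approached as far as the arm can. A call with a gripper value outside its range is refused whole. "hand" is the opening, from 0 (shut) to 1 (fully open), set as the call begins (left out, the last holds). The fingers move at their own pace and stop on an object; the grip force is fixed at half the most. Time passes only in rows, so rows that do not move let the fingers close, or fill a call up. It gives the time, the measured TCP pose, the force and the opening at its end, in the units of the state.
- r.get_state(): the state, without advancing time (a new reading comes with each control period).
- r.get_image(name): name is "scene" or "side" or "wrist"; returns the picture (384x512x3 uint8, blue, green, red); there is no depth.
- r.camera_model(name): a dict with "camera_matrix" (3x3 intrinsics, pixels), "pose" (4x4, takes a point from camera to world coordinates). Camera axes: x right, y up, looking along -z (the intrinsics and any distortion apply to the point x, -y, -z); pixel columns grow to the right and rows downward; lengths in m; the calibration is good to about 2 mm. A picture is of the moment at which its call begins: read the wrist's pose just before it. camera_model takes no time and is no camera call; for the wrist camera it gives the pose at the moment of the call.
- r.sign_off(): hands the job in, once; it reports no verdict.
The state is a dict: "clock": time; "joint_pos": joint angles; "dq": joint speeds; "effort": joint torques, N m; "tool_pos": TCP position; "eef_rot": TCP orientation; "ft_force": force on the tool from outside, world axes, zero at the start; "moment": the same for the moment, N m; "width": finger opening in m.
Only numpy, scipy, OpenCV 4.12 (cv2) and the standard library are available. Lean on these libraries where they do the work, as an engineer would, in place of code of your own. Each camera call takes 0.05 s, during which the arm holds its last target.

TASK

Stand the large bell-shaped weight upright in the transit clamp, between the jaw's rubber pad and the V stop, and let go of it. The clamp's knob has seized: break it loose with a short firm clockwise twist, then turn it on until the pad has pushed the weight home in the V and holds it snugly, with about 10 newtons and never more than 22, and let go. Do not drop the weight, move the jaw by its knob only, and leave the other things where they are.

Things in the scene. Friction and masses are not known exactly. Their poses are not given: they have to be found in the camera images.
- weight: the large bell-shaped steel weight, 500 g, loose, tallest of the three weights standing right of the clamp (places vary). Round about its z: body 48 mm in diameter from 0 to 30 mm height, narrowing to a 16 mm neck at 48 mm, then a cylindrical head 24 mm in diameter from 52 to 72 mm (total height). Origin: centre of the underside. Take it by the head, from above
- clamp: transit clamp, screwed down: bed 90 mm (its x) by 260 mm (its y), 10 mm thick; origin: centre of the underside, at shelf level, z up. Grey gear housing 64 x 64 mm, top 48 mm above the shelf, centred 80 mm along -y, black bar knob on top. V stop on the +y side; the weight's place lies between jaw and stop. All on the line x = 0
- jaw: toothed rod of the jaw, out of the gear housing, 30 mm above the shelf. Origin: the rod's front end, parked 6 mm from the clamp's origin along +y. A rubber pad 30 mm wide, 20 mm high on a thread before it is set differently each time: its face stands 12 to 17 mm past the origin. Moves along +y 8 mm per rad of the knob. With the weight home the force grows 5 to 10 N per mm
- stop: steel V stop, fixed where somebody set it on the bed (86 to 92 mm along the clamp's +y). Two plates 30 mm high, each at 30 degrees to the clamp's x, form a shallow V open towards the jaw. Origin: the apex of the V, at bed level (10 mm above the shelf). The weight is home when its axis is 27.7 mm from the apex towards the jaw
- knob (a joint): knob angle in rad: 0 parked and seized, growing clockwise from above, at most 3.3. It takes 0.5 to 0.65 N m to break loose; this dies away by 0.65 rad, then turning takes an even 0.12 to 0.18 N m. Each newton of jaw force adds 0.008 N m. It stays where left, holding the jaw's force. The jaw nips the weight at 1.4 to 3 rad: let go and take the knob anew on the way
- knob_grip (a point): on the knob's vertical axis in the middle of its bar, 72 mm above the shelf. The bar is 46 mm long along this point's x, 14 mm thick along its y, from 54 to 84 mm above the shelf, on a round foot 28 mm across. The axes turn with the knob; at knob angle 0 they are the clamp's
- small_weight: small bell-shaped steel weight, 28 mm across, 40 mm high, loose; origin at the centre of its underside; not to be touched
- disc_weight: flat brass cylinder weight, 38 mm across, 22 mm high, loose; origin at the centre of its underside; not to be touched
- jar: glass desiccator jar with knobbed lid, 96 mm across, 106 mm high, loose, beyond the clamp; origin at the centre of its underside
- scoop: white plastic weighing scoop, 118 mm long, 50 mm wide, 16 mm high, loose, at the back; origin under its pan
- forks: steel weight lifting forks lying flat, 150 mm long, 32 mm wide, loose, at the back; origin at shelf level
Things that resemble listed ones, but are neither listed nor needed, are in the scene too. Leave any green, purple or red look-alike of the weight alone.

How it is judged:
On the way, in this order (a step that is already met when the one before it is completed fails the run):
1. the weight stands upright and free in the clamp between jaw and stop, the knob still seized (x of weight in the frame of clamp between -0.015 and 0.015 m and y of weight in the frame of clamp between 0.04 and 0.072 m and z of weight in the frame of clamp below 0.013 m and angle between weight's own z axis and vertical below 0.08 rad and contact force between the fingers and weight below 0.1 N and linear speed of weight below 0.02 m/s and value of joint knob below 0.3 rad), for 0.2 s.
2. the knob is broken loose and turned on past 0.7 rad (value of joint knob above 0.7 rad), for 0.1 s.
At the end, for the whole second after the job is handed in: The large bell weight stands upright (within 0.05 rad) on the clamp's bed, home in the V stop (axis within 31 mm of the apex), held between jaw and stop with the jaw pressing on it by 5 to 16 N, everything at rest and let go (contact force between jaw and weight between 5 and 16 N and contact force between weight and stop above 3 N and angle between weight's own z axis and vertical below 0.05 rad and z of weight in the frame of clamp between 0.007 and 0.013 m and horizontal distance between weight and stop below 0.031 m and linear speed of weight below 0.01 m/s and velocity of joint knob between -0.05 and 0.05 rad/s); the robot touches nothing.
It fails at once if the jaw crushes the weight with more than 22 N (contact force between jaw and weight above 22 N).
It fails at once if the weight is dropped (falls free faster than 0.5 m/s) (contact force between the fingers and weight below 0.01 N and linear speed of weight above 0.5 m/s).
It fails at once if the jaw is pushed by the fingers instead of by its knob (contact force between the fingers and jaw above 3 N).
It fails at once if another thing is moved by more than 15 mm (distance of any of small_weight, disc_weight, jar, scoop, forks from where it was at the start of the episode above 0.015 m).
It also fails if it takes over 69 s, if anything falls off the work surface, if the arm or the gripper's body presses on something with over 40 N, if the wrist force passes 120 N, or if a joint passes its speed limit or range.

## Working session

There is one attempt and no reset: what is moved stays moved. The work goes in short steps, Python scripts to look and compute and a tool call to move; the robot and the scene stay as the last step left them, time stands still between calls to the robot, and variables do not carry over. Pictures are saved under pics/ and viewed, and the job is handed in when it is done.

Besides the shell and the picture viewer there is one more tool, called after ">>>" in YAML: its name, and indented under it one key for each argument. move_arm: Moves the arm, as the interface text tells. Its arguments: {"type":"object","properties":{"increments":{"type":"array","items":{"type":"array","items":{"type":"array","items":{"type":"number"}}}},"hand":{"type":"number"}},"required":["increments"]}

```bash
ls; mkdir -p pics; python3 - <<'E'
from station import r
import cv2
for n in ["scene","side","wrist"]:
    m=r.camera_model(n); cv2.imwrite(f"pics/{n}0.png",r.get_image(n)); print(n,m)
s=r.get_state(); print(s)
E
```

```text
pics
scene {'camera_matrix': array([[352.97908491,   0.        , 253.40173676],
       [  0.        , 352.97908491, 197.71177294],
       [  0.        ,   0.        ,   1.        ]]), 'pose': array([[-0.31243296, -0.62318211,  0.71695865,  1.20127947],
       [ 0.94993116, -0.20174108,  0.23860285,  0.13495461],
       [-0.00405301,  0.75560876,  0.65501067,  0.62946979],
       [ 0.        ,  0.        ,  0.        ,  1.        ]])}
side {'camera_matrix': array([[360.69405911,   0.        , 254.57880832],
       [  0.        , 360.69405911, 191.39414756],
       [  0.        ,   0.        ,   1.        ]]), 'pose': array([[-0.79810631,  0.3703729 , -0.47523703,  0.24414979],
       [-0.60245677, -0.50167531,  0.62077994,  0.4104098 ],
       [-0.00849462,  0.78175815,  0.62352389,  0.57612323],
       [ 0.        ,  0.        ,  0.        ,  1.        ]])}
wrist {'camera_matrix': array([[321.39435065,   0.        , 255.75218052],
       [  0.        , 321.39435065, 194.88865434],
       [  0.        ,   0.        ,   1.        ]]), 'pose': array([[-0.4251904 , -0.87151406, -0.244287
[... 273 characters left out ...]
 8.40343710e-02, -3.21677208e-04,
       -1.61551261e+00, -3.33701602e-01]), 'dq': array([-0.00131511, -0.00035178,  0.00366697,  0.00330466, -0.00045803,
        0.00072962]), 'effort': array([-1.49301679e-03, -3.68614233e+01,  3.47695255e+01,  6.93624973e+00,
       -4.36402959e-03,  3.78913924e-06]), 'tool_pos': array([ 0.25594955, -0.54241096,  0.24749607]), 'eef_rot': array([[-9.04405659e-01, -4.26673021e-01, -7.33099208e-04],
       [-4.26673625e-01,  9.04404863e-01,  1.20875727e-03],
       [ 1.47274373e-04,  1.40600101e-03, -9.99999001e-01]]), 'ft_force': array([0.07234672, 0.04444266, 0.04266681]), 'moment': array([-0.02388654,  0.03965039, -0.03340108]), 'width': 0.085571703770586}
```

View pics/scene0.png

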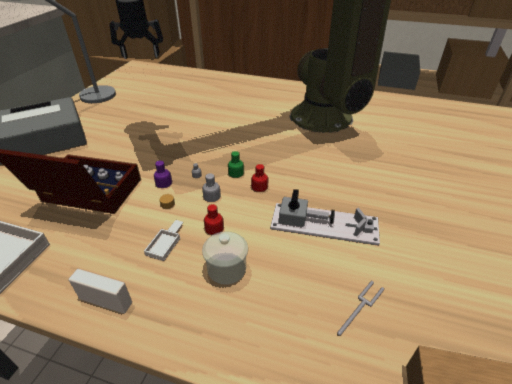

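View pics/side0.png

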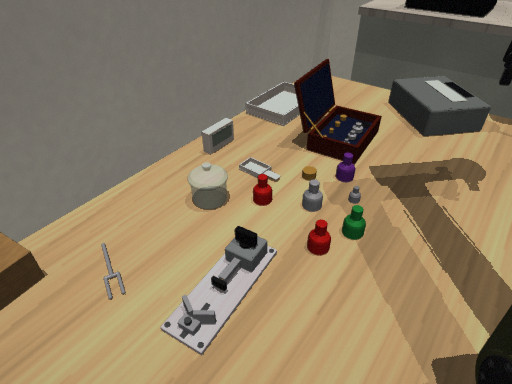

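View pics/wrist0.png

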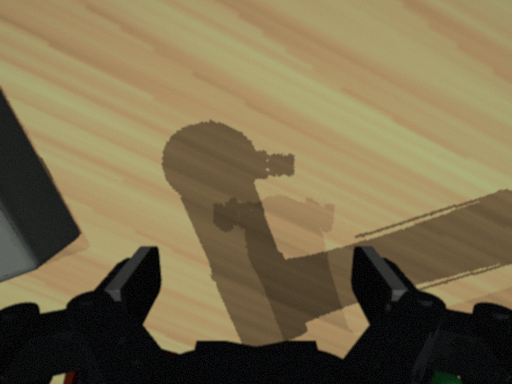

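The scene view shows the grey target weight at about (211,189), with red, green and purple look-alikes around it. The clamp spans about (272-380, 200-243). In the side view the weight is at (313,196), the clamp at (165-278, 230-345). The wrist view shows bare table. Next I'll enlarge and measure.

```bash
cat > h.py <<'E'
import numpy as np, cv2
def proj(m,P):
    T=m['pose'];K=m['camera_matrix'];p=T[:3,:3].T@(np.asarray(P)-T[:3,3]);q=K@np.array([p[0],-p[1],-p[2]]);return q[:2]/q[2]
def ray(m,uv):
    K=m['camera_matrix'];d=np.linalg.inv(K)@np.array([uv[0],uv[1],1.]);d=np.array([d[0],-d[1],-d[2]])
    return m['pose'][:3,3],m['pose'][:3,:3]@(d/np.linalg.norm(d))
def onz(m,uv,z):
    c,d=ray(m,uv);return c+d*(z-c[2])/d[2]
def tri(L):
    A=np.zeros((3,3));b=np.zeros(3)
    for m,uv in L:
        c,d=ray(m,uv);Q=np.eye(3)-np.outer(d,d);A+=Q;b+=Q@c
    return np.linalg.solve(A,b)
E
python3 - <<'E'
import cv2
a=cv2.imread('pics/scene0.png')[140:270,150:400];cv2.imwrite('pics/scene0c.png',cv2.resize(a,None,fx=3,fy=3,interpolation=cv2.INTER_CUBIC))
a=cv2.imread('pics/side0.png')[140:350,160:400];cv2.imwrite('pics/side0c.png',cv2.resize(a,None,fx=2.8,fy=2.8,interpolation=cv2.INTER_CUBIC))
E
```

```text
(no output)
```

View pics/scene0c.png

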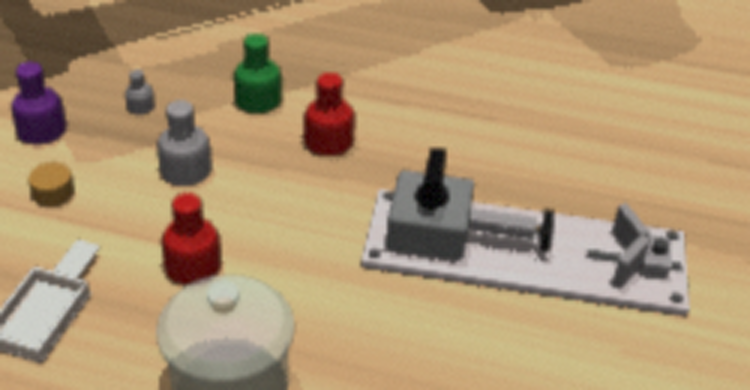

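View pics/side0c.png

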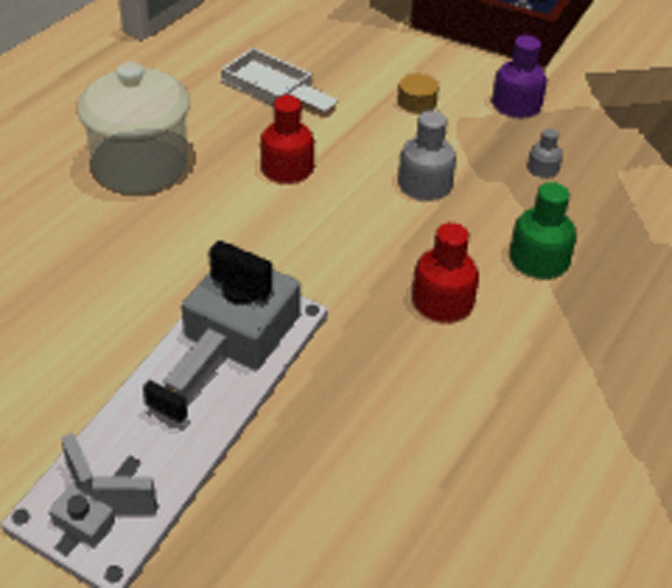

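```bash
python3 - <<'E'
from station import r
from h import *
S=r.camera_model('scene');D=r.camera_model('side')
sc=lambda u,v:(S,(150+u/3,140+v/3)); sd=lambda u,v:(D,(160+u/2.8,140+v/2.8))
np.set_printoptions(precision=4,suppress=True)
for n,z,a,b in [('weight top',.072,(181,107),(432,118)),('disc',.022,(51,172),(418,83)),('small',.04,(137,74),(549,134)),
 ('red1',.072,(330,79),(452,231)),('green',.072,(257,41),(551,190)),('red2',.072,(187,200),(288,102)),('purple',.072,(30,69),(526,42)),('jar knob',.106,(223,285),(130,70))]:
    print(n,onz(*sc(*a),z),onz(*sd(*b),z),tri([sc(*a),sd(*b)]))
for n,a in [('LB',(362,264)),('RB',(686,308)),('RT',(685,230)),('LT',(375,190))]: print(n,onz(*sc(*a),.01))
for n,a in [('325',(325,310)),('5',(5,525)),('115',(115,585))]: print(n,onz(*sd(*a),.01))
print('knob top',onz(*sc(437,152),.084),onz(*sd(240,255),.084))
E
```

```text
weight top [ 0.5424 -0.202   0.072 ] [ 0.538  -0.2008  0.072 ] [ 0.5394 -0.2036  0.0696]
disc [ 0.605  -0.3034  0.022 ] [ 0.6053 -0.3017  0.022 ] [ 0.6055 -0.3027  0.0219]
small [ 0.4698 -0.2821  0.04  ] [ 0.4647 -0.2792  0.04  ] [ 0.4661 -0.284   0.0367]
red1 [ 0.4634 -0.0915  0.072 ] [ 0.4592 -0.0913  0.072 ] [ 0.4601 -0.0928  0.0699]
green [ 0.4265 -0.1749  0.072 ] [ 0.4211 -0.1752  0.072 ] [ 0.422  -0.1771  0.0694]
red2 [ 0.6512 -0.1497  0.072 ] [ 0.6468 -0.1484  0.072 ] [ 0.6487 -0.151   0.0696]
purple [ 0.5323 -0.3554  0.072 ] [ 0.5264 -0.3522  0.072 ] [ 0.5285 -0.358   0.0685]
jar knob [ 0.7556 -0.0757  0.106 ] [ 0.7506 -0.0696  0.106 ] [ 0.7544 -0.075   0.1031]
LB [ 0.6173 -0.0155  0.01  ]
RB [0.5853 0.2372 0.01  ]
RT [0.4956 0.2313 0.01  ]
LT [ 0.5272 -0.0296  0.01  ]
325 [ 0.52   -0.0215  0.01  ]
5 [0.5783 0.2396 0.01  ]
115 [0.4979 0.227  0.01  ]
knob top [0.5482 0.0252 0.084 ] [0.5592 0.0283 0.084 ]
```

The target weight is at about (0.540, -0.202). The clamp centre is near (0.556, 0.106), yawed about 7°. I'll move above the weight while turning the wrist so the whole knob turn fits in joint 6's range.

>>> move_arm:
  increments:
    - [[-3.35,1.55,0,0],[-3.35,1.55,0,0],[-3.35,1.55,0,0],[-3.35,1.55,0,0],[-3.35,1.55,0,0],[-3.35,1.55,0,0],[-3.35,1.55,0,0],[-3.35,1.55,0,0]]
  hand: 1

```text
clock: 0.95
tool_pos: [0.4462, -0.3147, 0.2481]
eef_rot: [[-0.904, -0.427, -0.0], [-0.427, 0.904, 0.0], [0.0, 0.0, -1.0]]
ft_force: [0.4, 0.4, -0.0]
width: 0.0854
```

>>> move_arm:
  increments:
    - [[-3.35,1.55,0,0],[-3.35,1.55,0,0],[-3.35,1.55,0,0],[-3.35,1.55,0,0],[0,0,0,-8.5],[0,0,0,-8.5],[0,0,0,-8.5],[0,0,0,-8.5]]

```text
clock: 1.75
tool_pos: [0.5402, -0.2026, 0.2478]
eef_rot: [[-0.506, -0.863, -0.001], [-0.863, 0.506, 0.0], [0.0, 0.001, -1.0]]
ft_force: [-0.2, 0.1, -0.3]
width: 0.0856
```

>>> move_arm:
  increments:
    - [[0,0,0,-8.5],[0,0,0,-8.5],[0,0,0,-8.5],[0,0,0,-8.5],[0,0,0,-8.5],[0,0,0,-8.5],[0,0,0,-8.5],[0,0,0,-8.5]]

```text
clock: 2.55
tool_pos: [0.5401, -0.2028, 0.2479]
eef_rot: [[0.61, -0.792, -0.001], [-0.792, -0.61, 0.0], [-0.001, 0.0, -1.0]]
ft_force: [0.4, 0.2, 0.5]
width: 0.0853
```

>>> move_arm:
  increments:
    - [[0,0,0,-8.5],[0,0,0,-8.5],[0,0,0,-8.5],[0,0,0,-8.5],[0,0,0,-8.5],[0,0,0,-8.5],[0,0,0,-8.5],[0,0,0,0]]

```text
clock: 3.35
tool_pos: [0.5401, -0.2028, 0.2479]
eef_rot: [[0.993, 0.119, -0.001], [0.119, -0.993, 0.0], [-0.001, -0.0, -1.0]]
ft_force: [0.2, 0.1, 0.1]
width: 0.0854
```

```bash
python3 - <<'E'
from station import r
import cv2
from h import *
print(r.get_state()['joint_pos'])
M=r.camera_model('wrist');im=r.get_image('wrist');cv2.imwrite('pics/w1.png',im)
print(proj(M,(.540,-.202,.072)),proj(M,(.540,-.202,0)))
E
```

```text
[-1.18482711e-02 -2.04401626e-02  2.31652688e-02 -2.40677778e-04
 -1.61506466e+00  1.70185926e+00]
[255.5181803  178.35695325] [255.58216976 164.67461585]
```

View pics/w1.png

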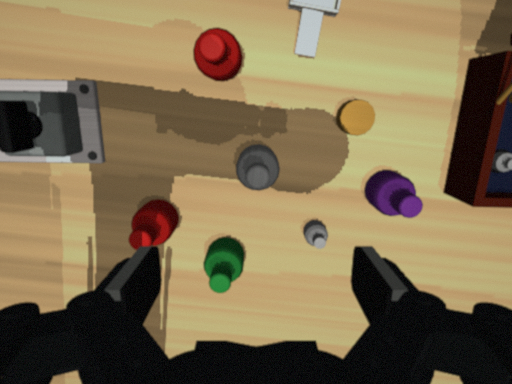

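```bash
python3 - <<'E'
import cv2
a=cv2.imread('pics/w1.png')[130:210,200:320];cv2.imwrite('pics/w1c.png',cv2.resize(a,None,fx=6,fy=6,interpolation=cv2.INTER_CUBIC))
E
```

```text
(no output)
```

View pics/w1c.png

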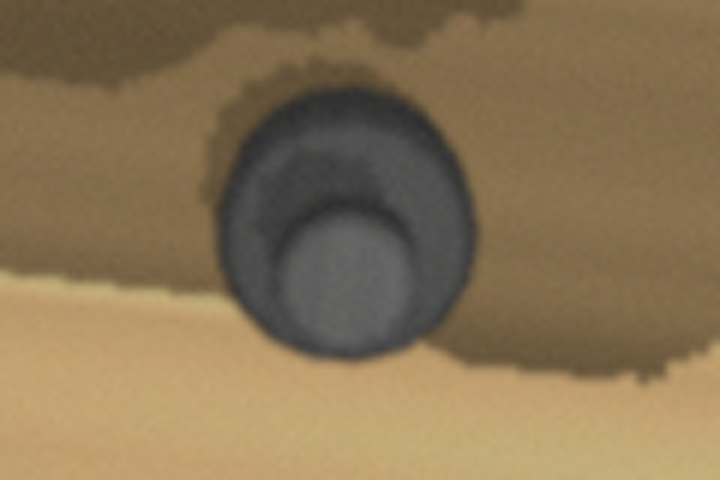

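The head circle's centre is at crop (346,280), i.e. pixel (257.7,176.7).

```bash
python3 - <<'E'
from station import r
from h import *
M=r.camera_model('wrist');p=onz(M,(257.7,176.7),.072);s=r.get_state()
print(p, s['tool_pos'], 'tool shift cm',(s['eef_rot'].T@(np.array([p[0],p[1],.063])-s['tool_pos']))*100)
E
```

```text
[ 0.54187716 -0.20392158  0.072     ] [ 0.5401278  -0.20283903  0.24796731] tool shift cm [ 0.171549    0.13248753 18.49660524]
```

>>> move_arm:
  increments:
    - [[0.15,0.1,1.5,0],[0,0,3,0],[0,0,3,0],[0,0,3,0],[0,0,3,0],[0,0,3,0],[0,0,1.5,0],[0,0,0.4,0]]

```text
clock: 4.2
tool_pos: [0.5404, -0.2035, 0.0615]
eef_rot: [[0.993, 0.116, -0.004], [0.116, -0.993, 0.001], [-0.004, -0.001, -1.0]]
ft_force: [-0.3, -0.1, 0.8]
width: 0.0854
```

>>> move_arm:
  increments:
    - [[0,0,0,0],[0,0,0,0],[0,0,0,0],[0,0,0,0],[0,0,0,0],[0,0,0,0],[0,0,0,0],[0,0,0,0]]
  hand: 0

```text
clock: 5.0
tool_pos: [0.5424, -0.204, 0.0655]
eef_rot: [[0.993, 0.118, 0.002], [0.118, -0.993, -0.001], [0.002, 0.001, -1.0]]
ft_force: [-0.9, -1.1, 5.8]
width: 0.0218
```

```bash
python3 - <<'E'
from station import r
import cv2
cv2.imwrite('pics/w2.png',r.get_image('wrist')); s=r.get_state();print(s['width'],s['ft_force'],s['tool_pos'])
a=r.get_image('side')[140:260,240:400];cv2.imwrite('pics/s2.png',cv2.resize(a,None,fx=4,fy=4,interpolation=cv2.INTER_CUBIC))
E
```

```text
0.021444391620337157 [-0.01281108 -0.6571284   5.93717074] [ 0.54239842 -0.20396472  0.06547343]
```

View pics/w2.png

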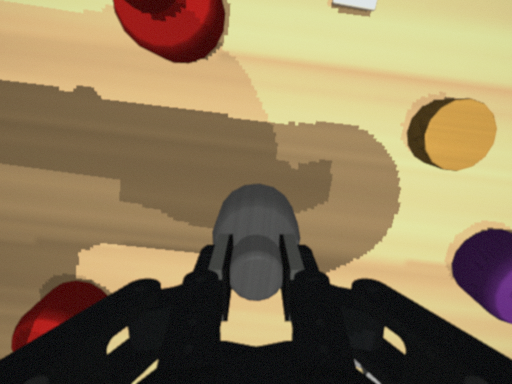

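View pics/s2.png

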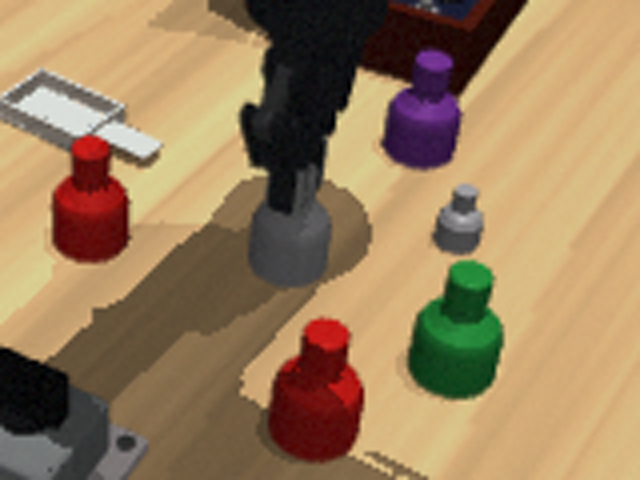

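The pads are on the head, but the tips bear on the cone (about 6 N upward). I'll regrasp 4 mm higher.

>>> move_arm:
  increments:
    - [[0,0,0,0],[0,0,0,0],[0,0,0,0],[0,0,-0.2,0],[0,0,-0.2,0],[0,0,0,0],[0,0,0,0],[0,0,0,0]]
  hand: 0.6

```text
clock: 5.9
tool_pos: [0.5418, -0.2037, 0.0682]
eef_rot: [[0.993, 0.118, -0.0], [0.118, -0.993, 0.0], [-0.0, -0.0, -1.0]]
ft_force: [-0.4, -0.2, 0.0]
width: 0.0507
```

>>> move_arm:
  increments:
    - [[0,0,0,0],[0,0,0,0],[0,0,0,0],[0,0,0,0],[0,0,0,0],[0,0,0,0],[0,0,0,0],[0,0,0,0]]
  hand: 0

```text
clock: 6.7
tool_pos: [0.5419, -0.2039, 0.0685]
eef_rot: [[0.993, 0.118, 0.0], [0.118, -0.993, -0.0], [0.0, 0.0, -1.0]]
ft_force: [-0.4, -2.8, 1.7]
width: 0.0216
```

>>> move_arm:
  increments:
    - [[0,0,-0.5,0],[0,0,-1,0],[0,0,-2,0],[0,0,-2.5,0],[0,0,-2.5,0],[0,0,-2,0],[0,0,-1,0],[0,0,-0.5,0]]

```text
clock: 7.5
tool_pos: [0.542, -0.2034, 0.189]
eef_rot: [[0.993, 0.118, 0.001], [0.118, -0.993, 0.001], [0.001, -0.0, -1.0]]
ft_force: [0.5, 0.3, -4.9]
width: 0.0215
```

>>> move_arm:
  increments:
    - [[0.2,-1.5,0,0],[0.5,-3,0,0],[0.5,-3.5,0,0],[0.5,-3.5,0,0],[0.5,-3.5,0,0],[0.5,-3.5,0,0],[0.5,-3.5,0,0],[0.5,-3.5,0,0]]

```text
clock: 8.3
tool_pos: [0.5475, 0.0559, 0.1867]
eef_rot: [[0.993, 0.118, -0.002], [0.118, -0.993, -0.0], [-0.002, -0.0, -1.0]]
ft_force: [1.7, 1.1, -4.5]
width: 0.0218
```

>>> move_arm:
  increments:
    - [[0.5,-3.5,0,0],[0.5,-3,0,0],[0.4,-2.5,0,0],[0,-1.5,0,0],[0,0,0,0],[0,0,0,0],[0,0,0,0],[0,0,0,0]]

```text
clock: 9.1
tool_pos: [0.5501, 0.159, 0.1883]
eef_rot: [[0.993, 0.117, -0.0], [0.117, -0.993, -0.0], [-0.0, 0.0, -1.0]]
ft_force: [0.4, -0.1, -4.9]
width: 0.0216
```

```bash
python3 - <<'E'
from station import r
import cv2
M=r.camera_model('wrist')
cv2.imwrite('pics/w3.png',r.get_image('wrist')); s=r.get_state();print(s['width'],s['ft_force'],s['tool_pos'],s['joint_pos'])
cv2.imwrite('pics/s3.png',r.get_image('side'))
E
```

```text
0.021587558829279554 [-0.01303635  0.3815123  -4.31098685] [0.55015468 0.1590579  0.1883286 ] [ 6.31631524e-01 -3.08269027e-02 -9.51927091e-02 -7.44689750e-05
 -1.50643993e+00  1.05604017e+00]
```

View pics/w3.png

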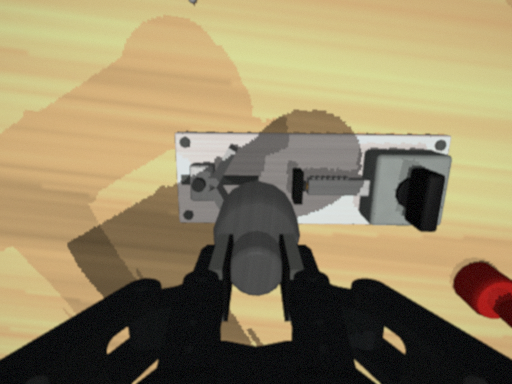

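View pics/s3.png

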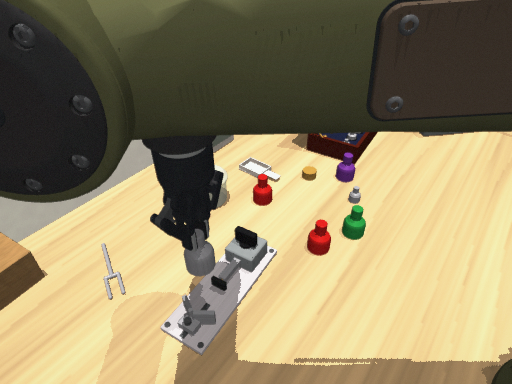

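The weight is held. In the wrist view the bed spans about (177-450, 131-225), the pad's face is at about x=295, the stop is around (200-260, 145-200), and the knob bar is near (425,198).

```bash
python3 - <<'E'
import cv2
a=cv2.imread('pics/w3.png')[120:240,165:465]
a=cv2.convertScaleAbs(a,alpha=1.3)
cv2.imwrite('pics/w3c.png',cv2.resize(a,None,fx=2.66667,fy=2.666667,interpolation=cv2.INTER_CUBIC))
E
```

```text
(no output)
```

View pics/w3c.png

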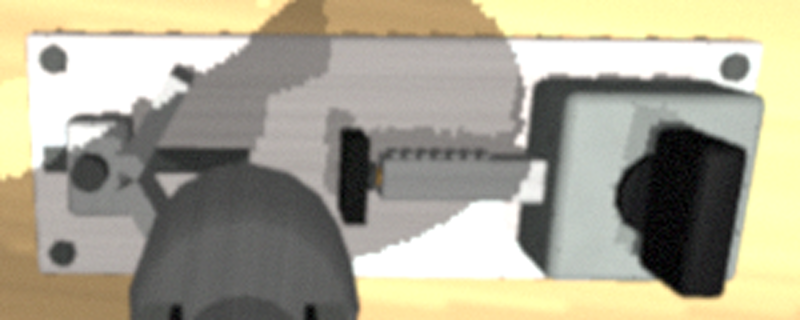

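```bash
cat > w3.py <<'E'
from station import r
from h import *
np.set_printoptions(precision=4,suppress=True)
M=r.camera_model('wrist')
f=lambda u,v,z:onz(M,(165+u/2.66667-.3,120+v/2.66667-.3),z)
TL,TR,BL,BR=f(28,36,.01),f(760,41,.01),f(40,270,.01),f(736,278,.01)
print(TL,TR,BL,BR,np.linalg.norm(TL-TR),np.linalg.norm(TL-BL))
y=(TL-TR);y[2]=0;y/=np.linalg.norm(y);x=np.array([y[1],-y[0],0])
print('yaw',np.degrees(np.arctan2(-y[0],y[1])))
# TL is x=+45,y=+130 ; TR y=-130 ; BL x=-45
O=(TL-y*.13-x*.045+TR+y*.13-x*.045+BL-y*.13+x*.045)/3;O[2]=0
print('O',O)
loc=lambda p:np.array([(p-O)@x,(p-O)@y,p[2]])
print('slot',loc(f(55,158,.01)),loc(f(200,157,.01)))
print('padtop face',loc(f(341,130,.04)),loc(f(341,222,.04)))
print('apex',loc(f(138,180,.04)),loc(f(150,178,.04)))
print('knob bar top',loc(f(668,128,.084)),loc(f(745,150,.084)),loc(f(722,296,.084)),loc(f(690,292,.084)))
s=r.get_state();print('tcp',loc(s['tool_pos']))
E
python3 w3.py
```

```text
[0.5839 0.2393 0.01  ] [ 0.6117 -0.0156  0.01  ] [0.4972 0.2307 0.01  ] [ 0.5243 -0.0313  0.01  ] 0.25643529445056357 0.08712571047477792
yaw 6.219846785633906
O [0.554  0.1068 0.    ]
slot [0.0003 0.1214 0.01  ] [0.0011 0.0686 0.01  ]
padtop face [0.0172 0.0213 0.04  ] [-0.014   0.0201  0.04  ]
apex [0.     0.0877 0.04  ] [0.0007 0.0837 0.04  ]
knob bar top [ 0.027  -0.0627  0.084 ] [ 0.021  -0.0847  0.084 ] [-0.022  -0.0853  0.084 ] [-0.0208 -0.0758  0.084 ]
tcp [0.0018 0.0525 0.1884]
```

Weight must stand between y≈0.0445 (pad) and 0.060 (home). I'll aim for 0.0535 with x≈0 and lower it.

>>> move_arm:
  increments:
    - [[-0.15,-0.1,1,0],[0,0,2,0],[0,0,2,0],[0,0,2,0],[0,0,2,0],[0,0,1,0],[0,0,0.5,0],[0,0,0,0]]

```text
clock: 10.0
tool_pos: [0.5484, 0.1605, 0.0829]
eef_rot: [[0.993, 0.118, -0.001], [0.118, -0.993, -0.0], [-0.001, 0.0, -1.0]]
ft_force: [0.1, -0.8, -4.6]
width: 0.0216
```

>>> move_arm:
  increments:
    - [[0,0,0.1,0],[0,0,0.1,0],[0,0,0.1,0],[0,0,0.1,0],[0,0,0.05,0],[0,0,0,0],[0,0,0,0],[0,0,0,0]]

```text
clock: 10.8
tool_pos: [0.5485, 0.1606, 0.0789]
eef_rot: [[0.993, 0.118, 0.0], [0.118, -0.993, 0.0], [0.0, -0.0, -1.0]]
ft_force: [1.3, 0.5, -4.9]
width: 0.0216
```

```bash
python3 - <<'E'
from station import r
import cv2
M=r.camera_model('wrist')
cv2.imwrite('pics/w4.png',r.get_image('wrist')); s=r.get_state();print(s['width'],s['ft_force'],s['tool_pos'],s['eef_rot'])
a=r.get_image('side')[220:350,150:290];cv2.imwrite('pics/s4.png',cv2.resize(a,None,fx=4.5,fy=4.5,interpolation=cv2.INTER_CUBIC))
a=r.get_image('scene')[150:260,250:400];cv2.imwrite('pics/c4.png',cv2.resize(a,None,fx=4.5,fy=4.5,interpolation=cv2.INTER_CUBIC))
E
```

```text
0.021586057389417754 [ 0.06504391 -0.33425237 -3.97375782] [0.54855022 0.16063559 0.07885833] [[ 9.93057624e-01  1.17628880e-01  4.54219458e-05]
 [ 1.17628875e-01 -9.93057620e-01  1.10197266e-04]
 [ 5.80689903e-05 -1.04089303e-04 -9.99999993e-01]]
```

View pics/w4.png

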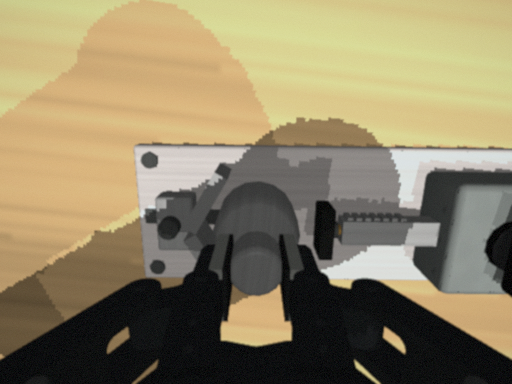

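View pics/s4.png

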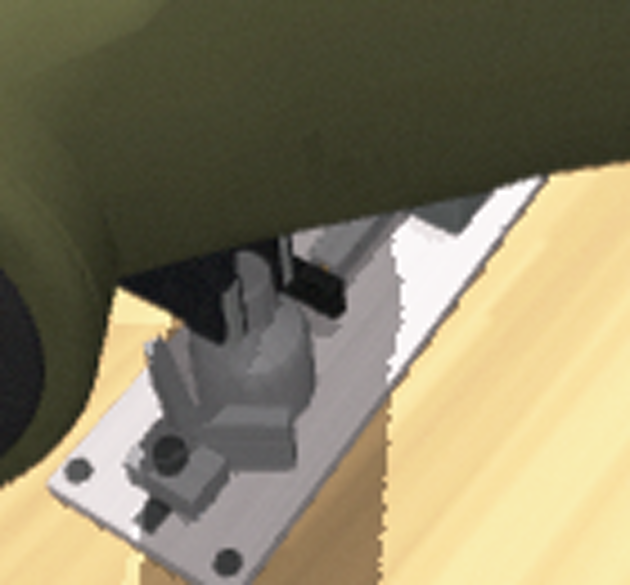

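View pics/c4.png

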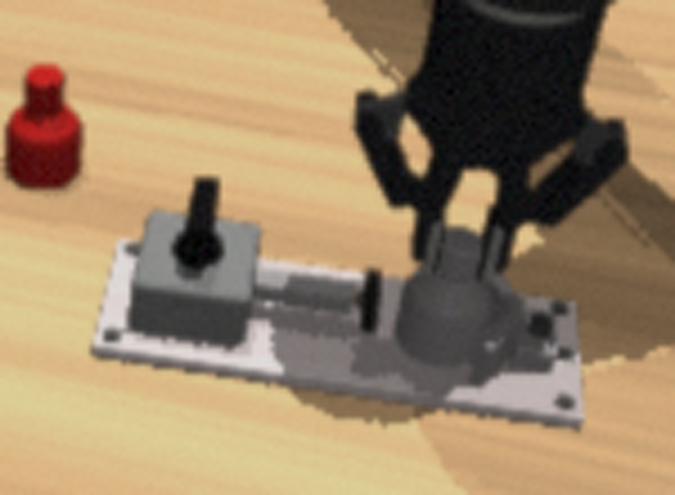

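The weight hangs just above the bed, between the pad and the V, with clearance on both sides. I'll lower it the last millimetre.

>>> move_arm:
  increments:
    - [[0,0,0.04,0],[0,0,0.04,0],[0,0,0.04,0],[0,0,0.03,0],[0,0,0,0],[0,0,0,0],[0,0,0,0],[0,0,0,0]]

```text
clock: 11.75
tool_pos: [0.5489, 0.1606, 0.0785]
eef_rot: [[0.993, 0.118, 0.001], [0.118, -0.993, 0.0], [0.001, -0.0, -1.0]]
ft_force: [-3.4, -1.3, 5.7]
width: 0.0218
```

>>> move_arm:
  increments:
    - [[0,0,-0.04,0],[0,0,-0.03,0],[0,0,0,0],[0,0,0,0],[0,0,0,0],[0,0,0,0],[0,0,0,0],[0,0,0,0]]
  hand: 0.45

```text
clock: 12.55
tool_pos: [0.5485, 0.1606, 0.078]
eef_rot: [[0.993, 0.118, -0.0], [0.118, -0.993, 0.0], [-0.0, -0.0, -1.0]]
ft_force: [0.4, -0.3, -0.4]
width: 0.0383
```

>>> move_arm:
  increments:
    - [[0,0,0,0],[0,0,-0.5,0],[0,0,-1,0],[0,0,-2,0],[0,0,-2,0],[0,0,-2,0],[0,0,-2,0],[0,0,0,0]]
  hand: 0.7

```text
clock: 13.35
tool_pos: [0.55, 0.161, 0.1778]
eef_rot: [[0.993, 0.118, 0.006], [0.118, -0.993, 0.003], [0.006, -0.002, -1.0]]
ft_force: [0.7, 0.1, 1.2]
width: 0.0595
```

>>> move_arm:
  increments:
    - [[0,1.5,0,0],[0,3.5,0,0],[0,3.5,0,0],[0,2.5,0,0],[0,0,0,0],[0,0,0,0],[0,0,0,0],[0,0,0,0]]
  hand: 0.7

```text
clock: 14.15
tool_pos: [0.5613, 0.0521, 0.1728]
eef_rot: [[0.993, 0.119, -0.0], [0.119, -0.993, 0.0], [-0.0, -0.0, -1.0]]
ft_force: [-0.0, 0.1, 0.1]
width: 0.0598
```

```bash
python3 - <<'E'
from station import r
import cv2
M=r.camera_model('wrist')
a=r.get_image('wrist');cv2.imwrite('pics/w5.png',cv2.resize(a,None,fx=1.5,fy=1.5,interpolation=cv2.INTER_CUBIC)); s=r.get_state();print(s['width'],s['ft_force'],s['tool_pos'],s['joint_pos'])
a=r.get_image('side')[220:350,150:290];cv2.imwrite('pics/s5.png',cv2.resize(a,None,fx=4.5,fy=4.5,interpolation=cv2.INTER_CUBIC))
E
```

```text
0.059994456976668616 [ 0.14766535  0.0952773  -1.29901527] [0.56135287 0.0520739  0.17285511] [ 4.48427672e-01 -5.14525203e-02 -1.43321147e-01 -1.56088109e-04
 -1.47916034e+00  1.24139911e+00]
```

View pics/w5.png

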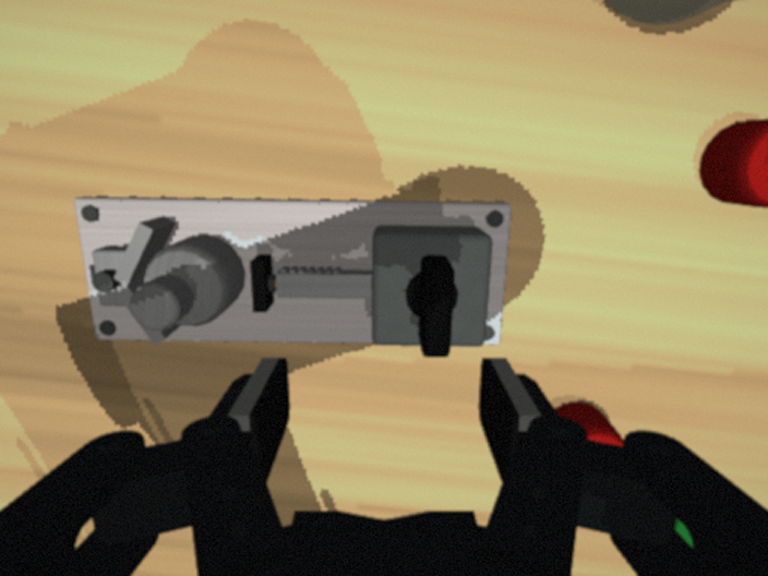

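View pics/s5.png

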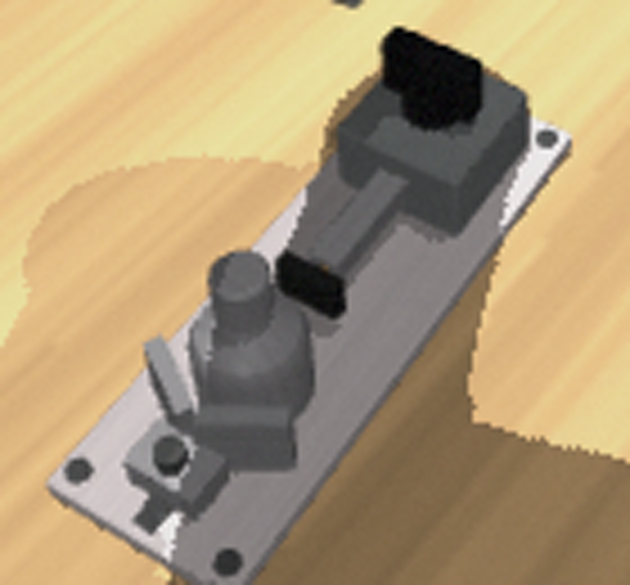

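The weight stands free in the clamp. In the wrist view its head is at (155,309), in 1.5x pixels, and the knob bar runs from (434,257) to (435,355).

```bash
cat > w5.py <<'E'
from station import r
from h import *
np.set_printoptions(precision=4,suppress=True)
M=r.camera_model('wrist');print('cam',M['pose'][:3,3])
f=lambda u,v,z:onz(M,(u/1.5-.2,v/1.5-.2),z)
TL,TR,BL,BR=f(77,198,.01),f(511,203,.01),f(96,341,.01),f(499,344,.01)
y=(TL-TR)+(BL-BR);y[2]=0;y/=np.linalg.norm(y);x=np.array([y[1],-y[0],0])
print(np.linalg.norm(TL-TR),np.linalg.norm(BL-BR),np.linalg.norm(TL-BL),'yaw',np.degrees(np.arctan2(-y[0],y[1])))
O=(TL+TR+BL+BR)/4;O[2]=0
print('O',O)
loc=lambda p:np.array([(p-O)@x,(p-O)@y,p[2]])
for p in (TL,TR,BL,BR): print(loc(p))
print('head',loc(f(155,309,.082)))
print('bar ends',f(434,257,.084),f(435,355,.084),loc(f(434,257,.084)),loc(f(435,355,.084)))
print('padface',loc(f(252,256,.04)),loc(f(253,310,.04)))
s=r.get_state();print('tcp',loc(s['tool_pos']), 'knob world', O-.08*y, 'tool shift',s['eef_rot'].T@(O-.08*y-s['tool_pos']))
a=np.degrees(np.arctan2(s['eef_rot'][1,0],s['eef_rot'][0,0]));print('toolyaw',a)
E
python3 w5.py; python3 - <<'E'
import cv2
a=cv2.imread('pics/w5.png')[190:370,360:520];cv2.imwrite('pics/w5c.png',cv2.convertScaleAbs(cv2.resize(a,None,fx=3,fy=3,interpolation=cv2.INTER_CUBIC),alpha=1.8,beta=20))
E
```

```text
cam [0.6299 0.0607 0.2988]
0.2561901514749513 0.25840331549043033 0.09030183455425024 yaw 6.1720157359823276
O [0.5538 0.1062 0.    ]
[0.0451 0.1273 0.01  ]
[ 0.0447 -0.1289  0.01  ]
[-0.0451  0.13    0.01  ]
[-0.0447 -0.1284  0.01  ]
head [0.0002 0.0539 0.082 ]
bar ends [0.5888 0.033  0.084 ] [0.5414 0.0255 0.084 ] [ 0.0269 -0.0766  0.084 ] [-0.0211 -0.0789  0.084 ]
padface [0.0175 0.0181 0.04  ] [-0.0135  0.0195  0.04  ]
tcp [ 0.0017 -0.0547  0.1729] knob world [0.5624 0.0267 0.    ] tool shift [-0.0019  0.0253  0.1729]
toolyaw 6.820918392483762
```

View pics/w5c.png

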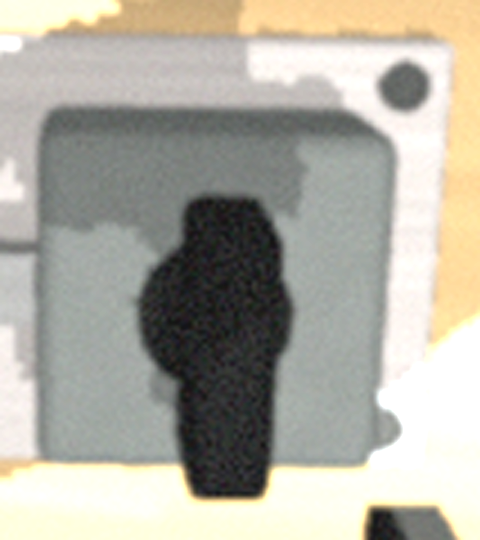

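>>> move_arm:
  increments:
    - [[-0.1,1.2,0,0],[0,1.25,0,0],[0,0,2,0],[0,0,2.5,0],[0,0,2.5,0],[0,0,1.8,0],[0,0,1,0],[0,0,0,0]]
  hand: 0.55

```text
clock: 15.05
tool_pos: [0.5626, 0.0262, 0.0736]
eef_rot: [[0.993, 0.117, -0.003], [0.117, -0.993, -0.001], [-0.003, 0.0, -1.0]]
ft_force: [0.6, -0.1, -0.8]
width: 0.0472
```

>>> move_arm:
  increments:
    - [[0,0,0,0],[0,0,0,0],[0,0,0,0],[0,0,0,0],[0,0,0,0],[0,0,0,0],[0,0,0,0],[0,0,0,0]]
  hand: 0

```text
clock: 15.85
tool_pos: [0.5641, 0.0269, 0.0766]
eef_rot: [[0.993, 0.117, 0.002], [0.117, -0.993, 0.0], [0.002, 0.0, -1.0]]
ft_force: [-1.2, -0.0, 6.3]
width: 0.0126
```

```bash
cat > st.py <<'E'
from station import r
import numpy as np
np.set_printoptions(precision=3,suppress=True)
s=r.get_state();R=s['eef_rot']
print('t',s['clock'],'pos',s['tool_pos'],'yaw',np.degrees(np.arctan2(R[1,0],R[0,0])),'w',s['width'],'F',s['ft_force'],'M',s['moment'],'q6',s['joint_pos'][5],'eff6',s['effort'][5])
E
python3 st.py
```

```text
t 15.85 pos [0.564 0.027 0.077] yaw 6.744743090921165 w 0.012574654559719182 F [-1.207 -0.042  6.278] M [-0.155  0.317 -0.459] q6 1.2847842820109214 eff6 0.43308237567543983
```

>>> move_arm:
  increments:
    - [[0,0,0,7],[0,0,0,8],[0,0,0,8],[0,0,0,8],[0,0,0,8],[0,0,0,6],[0,0,0,0],[0,0,0,0]]

```text
clock: 16.65
tool_pos: [0.5637, 0.0256, 0.0766]
eef_rot: [[0.785, -0.619, 0.001], [-0.619, -0.785, -0.002], [0.002, 0.001, -1.0]]
ft_force: [-2.3, -5.7, 6.4]
width: 0.0126
```

```bash
python3 st.py;python3 - <<'E'
from station import r
import cv2
a=r.get_image('wrist');cv2.imwrite('pics/w6.png',cv2.resize(a,None,fx=1.5,fy=1.5,interpolation=cv2.INTER_CUBIC))
E
```

```text
t 16.65 pos [0.564 0.026 0.077] yaw -38.2579561365422 w 0.012630486302173994 F [-2.268 -5.69   6.395] M [-1.743  0.535 -0.136] q6 0.4997442044154609 eff6 0.07364377845078707
```

View pics/w6.png

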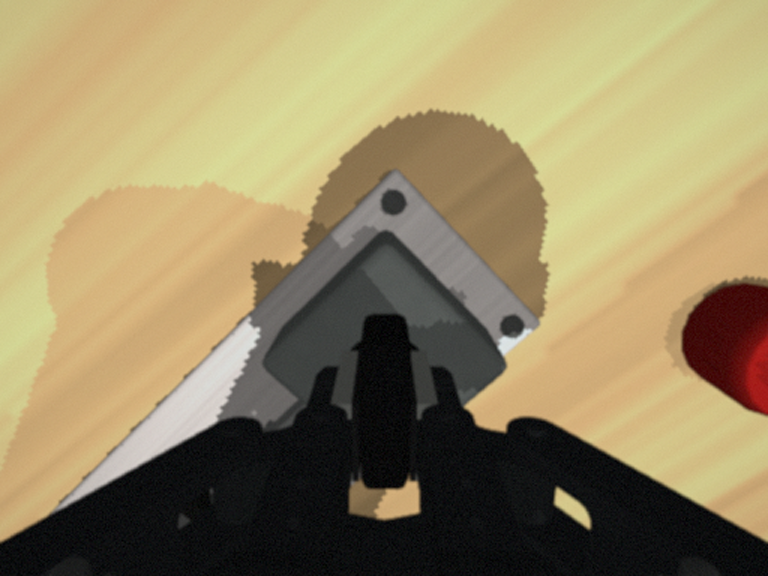

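The knob broke loose and has turned 45° with the tool. I'll turn on and read the moment while moving.

>>> move_arm:
  increments:
    - [[0,0,0,3],[0,0,0,3],[0,0,0,3],[0,0,0,3],[0,0,0,3],[0,0,0,3],[0,0,0,3],[0,0,0,3]]

```text
clock: 17.5
tool_pos: [0.5632, 0.0252, 0.0765]
eef_rot: [[0.464, -0.886, -0.0], [-0.886, -0.464, -0.003], [0.003, 0.002, -1.0]]
ft_force: [-5.7, -8.0, 7.6]
width: 0.0132
```

```bash
python3 st.py
```

```text
t 17.5 pos [0.563 0.025 0.077] yaw -62.34888644550977 w 0.013150464375255718 F [-5.657 -8.032  7.644] M [-2.17   1.385  0.188] q6 0.07929942962151862 eff6 0.5265233851969242
```

>>> move_arm:
  increments:
    - [[0.03,0.05,0,3],[0,0,0,3],[0,0,0,3],[0,0,0,3],[0,0,0,3],[0,0,0,3],[0,0,0,3],[0,0,0,3]]

```text
clock: 18.3
tool_pos: [0.5625, 0.0249, 0.0765]
eef_rot: [[0.064, -0.998, -0.001], [-0.998, -0.064, -0.003], [0.003, 0.001, -1.0]]
ft_force: [-6.7, -5.5, 10.3]
width: 0.0129
```

```bash
python3 st.py; python3 - <<'E'
from station import r
import cv2
cv2.imwrite('pics/s7.png',r.get_image('side'));cv2.imwrite('pics/c7.png',r.get_image('scene'))
a=cv2.imread('pics/s7.png')[210:350,150:290];b=cv2.imread('pics/c7.png')[150:250,260:400]
f=lambda a:cv2.resize(a,(390,int(390*a.shape[0]/a.shape[1])),interpolation=cv2.INTER_CUBIC)
import numpy as np
a=f(a);b=f(b);c=np.zeros((400,790,3),np.uint8);c[:a.shape[0],:390]=a;c[:b.shape[0],400:]=b;cv2.imwrite('pics/x7.png',c)
E
```

```text
t 18.3 pos [0.562 0.025 0.077] yaw -86.34221037674374 w 0.012868730484562975 F [-6.686 -5.47  10.294] M [-1.685  2.296  0.2  ] q6 -0.33890226315226135 eff6 0.5059388279914856
```

View pics/x7.png

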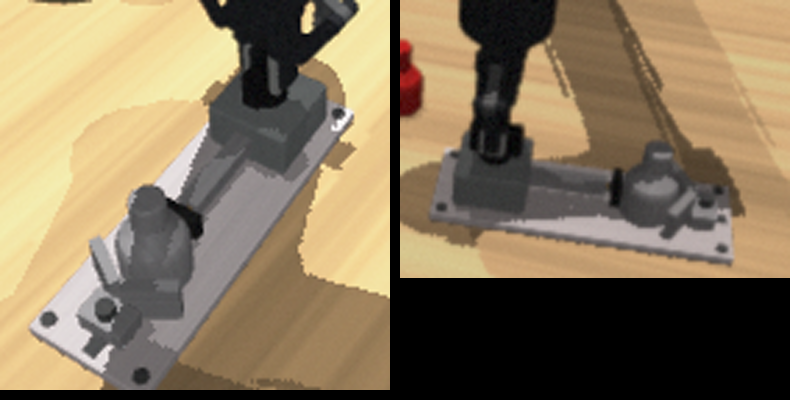

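Pad is at the weight now, with a moving moment of 0.20 N m. I'll continue more slowly.

>>> move_arm:
  increments:
    - [[0.03,0.04,-0.05,2],[0,0,0,2],[0,0,0,2],[0,0,0,2],[0,0,0,2],[0,0,0,2],[0,0,0,2],[0,0,0,2]]

```text
clock: 19.2
tool_pos: [0.562, 0.0249, 0.0766]
eef_rot: [[-0.213, -0.977, -0.002], [-0.977, 0.213, -0.002], [0.003, 0.001, -1.0]]
ft_force: [-6.6, -4.1, 7.5]
width: 0.0131
```

```bash
python3 st.py
```

```text
t 19.2 pos [0.562 0.025 0.077] yaw -102.29512805339236 w 0.01310416081901385 F [-6.593 -4.073  7.475] M [-1.358  2.082  0.167] q6 -0.6171109385986069 eff6 0.27969561517238617
```

>>> move_arm:
  increments:
    - [[0,0,0,1],[0,0,0,1],[0,0,0,1],[0,0,0,1],[0,0,0,1],[0,0,0,1],[0,0,0,1],[0,0,0,1]]

```text
clock: 20.0
tool_pos: [0.5617, 0.025, 0.0766]
eef_rot: [[-0.346, -0.938, -0.002], [-0.938, 0.346, -0.002], [0.003, 0.001, -1.0]]
ft_force: [-7.9, -3.5, 7.9]
width: 0.0127
```

```bash
python3 st.py;python3 - <<'E'
from station import r
import cv2
a=r.get_image('side')[210:350,150:290];cv2.imwrite('pics/s8.png',cv2.resize(a,None,fx=4,fy=4,interpolation=cv2.INTER_CUBIC))
E
```

```text
t 20.0 pos [0.562 0.025 0.077] yaw -110.25096972940874 w 0.012730039992794172 F [-7.853 -3.533  7.869] M [-1.172  2.48   0.191] q6 -0.7560260736481752 eff6 0.04901152336969972
```

View pics/s8.png

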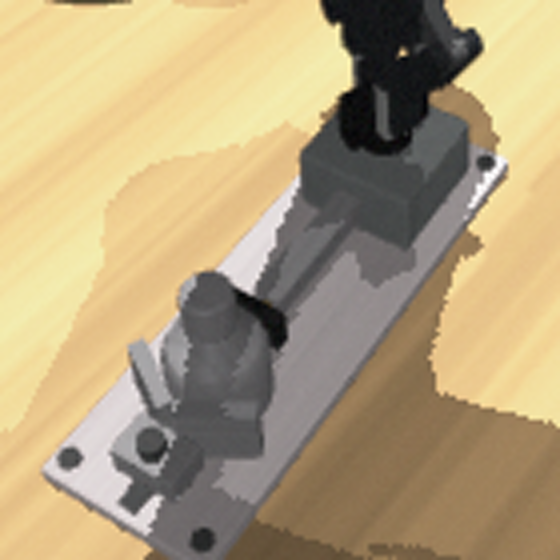

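>>> move_arm:
  increments:
    - [[0,0,0,0.5],[0,0,0,0.5],[0,0,0,0.5],[0,0,0,0.5],[0,0,0,0.5],[0,0,0,0.5],[0,0,0,0.5],[0,0,0,0.5]]

```text
clock: 20.85
tool_pos: [0.5616, 0.0251, 0.0766]
eef_rot: [[-0.41, -0.912, -0.002], [-0.912, 0.41, -0.002], [0.003, 0.001, -1.0]]
ft_force: [-7.9, -3.7, 8.5]
width: 0.0128
```

```bash
python3 st.py
```

```text
t 20.85 pos [0.562 0.025 0.077] yaw -114.23065680610904 w 0.012770331811975653 F [-7.884 -3.701  8.479] M [-1.101  2.721  0.167] q6 -0.8255278854418368 eff6 -0.06542884977534413
```

>>> move_arm:
  increments:
    - [[0,0,0,0.5],[0,0,0,0.5],[0,0,0,0.5],[0,0,0,0.5],[0,0,0,0.5],[0,0,0,0.5],[0,0,0,0.5],[0,0,0,0.5]]

```text
clock: 21.65
tool_pos: [0.5615, 0.0251, 0.0766]
eef_rot: [[-0.473, -0.881, -0.003], [-0.881, 0.473, -0.002], [0.003, 0.001, -1.0]]
ft_force: [-8.5, -3.2, 8.8]
width: 0.0128
```

```bash
python3 st.py
```

```text
t 21.65 pos [0.562 0.025 0.077] yaw -118.22807380401426 w 0.012791176929903487 F [-8.463 -3.208  8.799] M [-0.927  2.875  0.131] q6 -0.8952946653270941 eff6 -0.0738715915940702
```

```bash
python3 - <<'E'
from station import r
import cv2,numpy as np
for i in range(4):
    cv2.imwrite(f'pics/s9_{i}.png',r.get_image('side')) if i%2==0 else cv2.imwrite(f'pics/c9_{i}.png',r.get_image('scene'))
    s=r.get_state();print(s['moment'],s['ft_force'],s['effort'][5])
a=cv2.imread('pics/s9_0.png')[260:345,160:245]
a=(cv2.imread('pics/s9_0.png').astype(float)+cv2.imread('pics/s9_2.png'))/2
b=(cv2.imread('pics/c9_1.png').astype(float)+cv2.imread('pics/c9_3.png'))/2
a=a[265:345,165:245];b=b[190:245,310:380]
f=lambda a:cv2.resize(np.clip(a*1.3,0,255).astype(np.uint8),(395,int(395*a.shape[0]/a.shape[1])),interpolation=cv2.INTER_CUBIC)
a=f(a);b=f(b);c=np.zeros((400,800,3),np.uint8);c[:a.shape[0],:395]=a;c[:b.shape[0],405:]=b;cv2.imwrite('pics/x9.png',c)
E
```

```text
[-1.02168305  2.86806662  0.11647102] [-8.60836818 -2.98282679  9.06524972] -0.1392323663458228
[-1.02295821  2.83619454  0.10126227] [-7.42827286 -3.49750601  8.46746899] -0.1667156908661127
[-1.06038935  2.82708107  0.09350137] [-8.90218349 -3.67866255  8.58537678] -0.10569628793746233
[-1.0396784   2.86012875  0.10209997] [-7.97855972 -2.98385512  8.94225198] -0.089264209382236
```

View pics/x9.png

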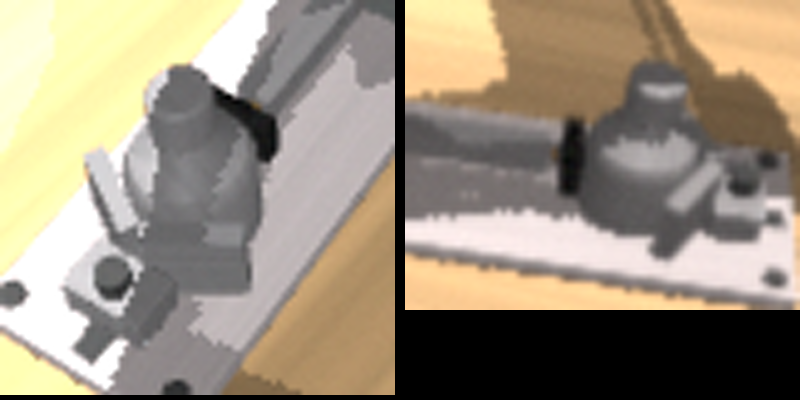

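```bash
python3 - <<'E'
from station import r
from h import *
S=r.camera_model('scene');D=r.camera_model('side')
np.set_printoptions(precision=4,suppress=True)
O=np.array([.555,.1062,0]);t=np.radians(6.5);y=np.array([-np.sin(t),np.cos(t),0]);x=np.array([y[1],-y[0],0])
loc=lambda p:np.array([(p-O)@x,(p-O)@y,p[2]])
k=80/395;k2=70/395
print('head before side',loc(onz(D,(150+242/4.5,220+266/4.5),.082)))
print('head now side',loc(onz(D,(165+186*k,265+83*k),.082)),'scene',loc(onz(S,(310+255*k2,190+73*k2),.082)))
print('pad top scene', loc(onz(S,(310+(582-405)*k2,190+125*k2),.04)))
E
```

```text
head before side [-0.0022  0.0531  0.082 ]
head now side [-0.004   0.0585  0.082 ] scene [-0.0014  0.0607  0.082 ]
pad top scene [-0.0099  0.0356  0.04  ]
```

>>> move_arm:
  increments:
    - [[0,0,0,0.5],[0,0,0,0.5],[0,0,0,0.5],[0,0,0,0.5],[0,0,0,0.5],[0,0,0,0.5],[0,0,0,0.5],[0,0,0,0.5]]

```text
clock: 22.65
tool_pos: [0.5614, 0.0252, 0.0766]
eef_rot: [[-0.533, -0.846, -0.003], [-0.846, 0.533, -0.002], [0.003, 0.001, -1.0]]
ft_force: [-8.6, -3.1, 9.9]
width: 0.0128
```

```bash
python3 st.py
```

```text
t 22.65 pos [0.561 0.025 0.077] yaw -122.22315439031658 w 0.012834456079060561 F [-8.571 -3.136  9.905] M [-0.923  3.06   0.187] q6 -0.965076267257807 eff6 -0.10465687606483698
```

>>> move_arm:
  increments:
    - [[0,0,0,0.5],[0,0,0,0.5],[0,0,0,0.5],[0,0,0,0.5],[0,0,0,0.5],[0,0,0,0.5],[0,0,0,0.5],[0,0,0,0.5]]

```text
clock: 23.45
tool_pos: [0.5614, 0.0252, 0.0766]
eef_rot: [[-0.591, -0.807, -0.003], [-0.807, 0.591, -0.002], [0.003, 0.001, -1.0]]
ft_force: [-9.3, -2.1, 10.5]
width: 0.0131
```

```bash
python3 st.py
```

```text
t 23.45 pos [0.561 0.025 0.077] yaw -126.21460154289642 w 0.013050694627528961 F [-9.279 -2.141 10.507] M [-0.768  3.236  0.278] q6 -1.0348225091518277 eff6 -0.13933476526290178
```

```bash
python3 - <<'E'
from station import r
import cv2,numpy as np
for i in range(3):
    n='side' if i%2==0 else 'scene'
    cv2.imwrite(f'pics/{n}10_{i}.png',r.get_image(n))
    s=r.get_state();print(s['moment'],s['ft_force'],s['effort'][5])
a=cv2.imread('pics/side10_0.png').astype(float)
b=cv2.imread('pics/scene10_1.png').astype(float)
a=a[265:345,165:245];b=b[190:245,310:380]
f=lambda a:cv2.resize(np.clip(a*1.3,0,255).astype(np.uint8),(395,int(395*a.shape[0]/a.shape[1])),interpolation=cv2.INTER_CUBIC)
a=f(a);b=f(b);c=np.zeros((400,800,3),np.uint8);c[:a.shape[0],:395]=a;c[:b.shape[0],405:]=b;cv2.imwrite('pics/x10.png',c)
E
```

```text
[-0.84829877  3.21494249  0.21914548] [-9.18938712 -1.68980239  9.97248934] -0.20527357701212168
[-0.78749721  3.21485135  0.20508936] [-10.17022866  -1.56120836   8.96396609] -0.2308914391323924
[-0.76440802  3.23263252  0.16390346] [-8.86754496 -2.52556164  9.48677461] -0.16983215231448412
```

View pics/x10.png

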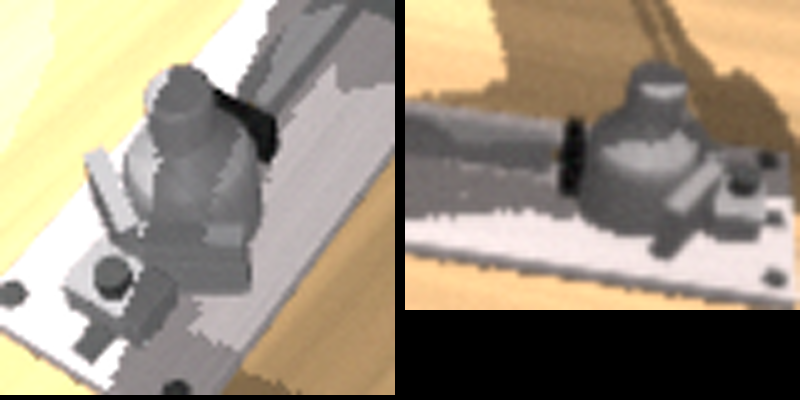

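```bash
python3 - <<'E'
import cv2,numpy as np
A=cv2.resize(cv2.imread('pics/s8.png',0),(140,140),interpolation=cv2.INTER_AREA).astype(np.float32)
B=cv2.imread('pics/s9_0.png',0)[210:350,150:290].astype(np.float32)
B2=cv2.imread('pics/s9_2.png',0)[210:350,150:290].astype(np.float32)
C=cv2.imread('pics/side10_0.png',0)[210:350,150:290].astype(np.float32)
C2=cv2.imread('pics/side10_2.png',0)[210:350,150:290].astype(np.float32)
Z=cv2.imread('pics/s7.png',0)[210:350,150:290].astype(np.float32)
sl=(slice(64,88),slice(40,68)) # head region
print([s for s in (B[sl].mean(),)])
w=cv2.createHanningWindow((28,24),cv2.CV_32F)
for n,p,q in [('7-9',Z,B),('8-9',A,B),('9-9',B,B2),('9-10',B,C),('9-10',B2,C2),('10-10',C,C2),('8-10',A,C)]:
    print(n,cv2.phaseCorrelate(p[sl].copy(),q[sl].copy(),w))
E
```

```text
[np.float32(125.91369)]
7-9 ((-0.7370040448920729, 0.8998737410462603), 0.896787883175744)
8-9 ((-0.09570894704930843, 0.18867572936155597), 1.0212895181443957)
9-9 ((-0.021799463530490115, 0.019599285399324984), 1.007982692288028)
9-10 ((-0.13907134052721482, 0.2560525160005671), 0.9591663009590573)
9-10 ((-0.2170401167084357, 0.21545422173539563), 0.9443171951505873)
10-10 ((0.041749983988028205, 0.04247465360932168), 0.9979622470008003)
8-10 ((-0.2980952499669538, 0.37862089090904405), 0.8737659176190694)
```

```bash
python3 - <<'E'
import cv2,numpy as np
L={'7':['pics/c7.png'],'9a':['pics/c9_1.png'],'9b':['pics/c9_3.png'],'10':['pics/scene10_1.png']}
ims={k:cv2.imread(v[0],0).astype(np.float32) for k,v in L.items()}
def ecc(p,q,x0,x1,y0,y1):
    W=np.eye(2,3,dtype=np.float32)
    cc,W=cv2.findTransformECC(p[y0:y1,x0:x1].copy(),q,np.array([[1,0,x0],[0,1,y0]],np.float32),cv2.MOTION_TRANSLATION,(3,200,1e-5),None,3)
    return W[:,2]-[x0,y0],cc
for reg,nm in [((348,363,199,214),'head'),((341,353,205,230),'bodyL'),((336,343,207,227),'pad')]:
    for a,b in [('7','9a'),('9a','9b'),('9a','10'),('9b','10')]:
        print(nm,a,b,ecc(ims[a],ims[b],*reg))
S={'7':'pics/s7.png','9':'pics/s9_0.png','9b':'pics/s9_2.png','10':'pics/side10_0.png','10b':'pics/side10_2.png'}
ims={k:cv2.imread(v,0).astype(np.float32) for k,v in S.items()}
for reg,nm in [((194,212,276,292),'sidehead')]:
    for a,b in [('7','9'),('9','9b'),('9','10'),('9b','10b')]:
        print(nm,a,b,ecc(ims[a],ims[b],*reg))
E
```

```text
head 7 9a (array([0.87338257, 0.10678101]), 0.8595102553751474)
head 9a 9b (array([-0.11141968, -0.00485229]), 0.9800662840191687)
head 9a 10 (array([-0.01882935,  0.00701904]), 0.9730997761694009)
head 9b 10 (array([0.00610352, 0.02713013]), 0.9736509353897362)
bodyL 7 9a (array([ 1.74816895, -0.07106018]), 0.9848984327349618)
bodyL 9a 9b (array([ 0.26443481, -0.12571716]), 0.9883997668782959)
bodyL 9a 10 (array([ 0.30557251, -0.09367371]), 0.9875959018816598)
bodyL 9b 10 (array([ 0.28723145, -0.07469177]), 0.988337564807703)
pad 7 9a (array([2.04052734, 0.22441101]), 0.9897840909410004)
pad 9a 9b (array([ 0.02557373, -0.07557678]), 0.9938746051892668)
pad 9a 10 (array([0.16070557, 0.01429749]), 0.992382733552882)
pad 9b 10 (array([0.16781616, 0.01959229]), 0.9917948756491208)
sidehead 7 9 (array([-1.10510254,  2.11810303]), 0.9869590208303629)
sidehead 9 9b (array([0.09851074, 0.11450195]), 0.9979541594503843)
sidehead 9 10 (array([0.07618713, 0.20831299]), 0.9969280629506498)
sidehead 9b 10b (array([0.08230591, 0.20849609]), 0.9969590024885591)
```

Vision shows the weight stopped moving around a tool yaw of -120°, so it is home. The pad now moves only about a third as far as the rod. Moment suggests about 10 N; I'll take one small step more, reading at motion.

>>> move_arm:
  increments:
    - [[0,0,0,0],[0,0,0,0],[0,0,0,0],[0,0,0,0.2],[0,0,0,0.2],[0,0,0,0.2],[0,0,0,0.2],[0,0,0,0.2]]

```text
clock: 24.4
tool_pos: [0.5613, 0.0252, 0.0766]
eef_rot: [[-0.605, -0.797, -0.003], [-0.796, 0.605, -0.002], [0.003, 0.001, -1.0]]
ft_force: [-9.8, -2.7, 9.6]
width: 0.0132
```

```bash
python3 st.py
```

```text
t 24.4 pos [0.561 0.025 0.077] yaw -127.20251668158556 w 0.013154383947701919 F [-9.812 -2.741  9.577] M [-0.738  3.323  0.248] q6 -1.0520681591813412 eff6 -0.21695046219974756
```

>>> move_arm:
  increments:
    - [[0,0,0,0.2],[0,0,0,0.2],[0,0,0,0.2],[0,0,0,0.2],[0,0,0,0.2],[0,0,0,0.2],[0,0,0,0.2],[0,0,0,0.2]]

```text
clock: 25.2
tool_pos: [0.5613, 0.0253, 0.0766]
eef_rot: [[-0.627, -0.779, -0.003], [-0.779, 0.627, -0.002], [0.004, 0.001, -1.0]]
ft_force: [-10.5, -1.6, 9.6]
width: 0.0131
```

```bash
python3 st.py
```

```text
t 25.2 pos [0.561 0.025 0.077] yaw -128.79816291088756 w 0.013082133589909263 F [-10.506  -1.635   9.648] M [-0.76   3.375  0.263] q6 -1.0799600878067688 eff6 -0.23124994710087776
```

About 11 N by moment. Release and read the free bias.

>>> move_arm:
  increments:
    - [[0,0,0,0],[0,0,0,0],[0,0,0,0],[0,0,0,0],[0,0,0,0],[0,0,0,0],[0,0,0,0],[0,0,0,0]]
  hand: 0.5

```text
clock: 26.0
tool_pos: [0.5627, 0.0261, 0.0755]
eef_rot: [[-0.627, -0.779, -0.0], [-0.779, 0.627, 0.0], [-0.0, 0.0, -1.0]]
ft_force: [-0.3, 0.3, -0.4]
width: 0.0424
```

```bash
python3 st.py;python3 - <<'E'
from station import r
import cv2
a=r.get_image('wrist');cv2.imwrite('pics/w11.png',a);cv2.imwrite('pics/side11.png',r.get_image('side'));cv2.imwrite('pics/scene11.png',r.get_image('scene'))
print(r.get_state()['moment'])
E
```

```text
t 26.0 pos [0.563 0.026 0.075] yaw -128.84456007851776 w 0.0424352709975642 F [-0.297  0.306 -0.368] M [ 0.024  0.018 -0.014] q6 -1.0806332360891848 eff6 0.00019364477338967845
[ 0.03696719 -0.02627538  0.03962626]
```

View pics/w11.png

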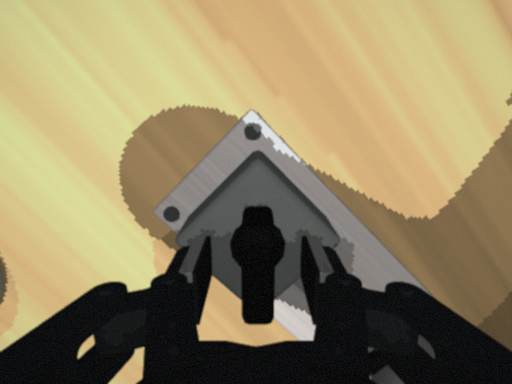

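>>> move_arm:
  increments:
    - [[0,0,-0.5,0],[0,0,-1.5,0],[0,0,-2.5,0],[0,0,-3,0],[0,0,-2.5,0],[0,0,-1,0],[0,0,0,0],[0,0,0,0]]

```text
clock: 26.95
tool_pos: [0.5623, 0.0262, 0.1847]
eef_rot: [[-0.627, -0.779, -0.001], [-0.779, 0.627, 0.0], [0.0, 0.001, -1.0]]
ft_force: [-0.2, 0.9, -0.3]
width: 0.0425
```

```bash
python3 st.py;python3 - <<'E'
from station import r
import cv2,numpy as np
cv2.imwrite('pics/side12.png',r.get_image('side'));cv2.imwrite('pics/scene12.png',r.get_image('scene'))
a=cv2.imread('pics/side12.png')[140:350,150:400];b=cv2.imread('pics/scene12.png')[150:290,140:390]
f=lambda a:cv2.resize(a,(395,int(395*a.shape[0]/a.shape[1])),interpolation=cv2.INTER_CUBIC)
a=f(a);b=f(b);c=np.zeros((400,800,3),np.uint8);c[:a.shape[0],:395]=a;c[:b.shape[0],405:]=b;cv2.imwrite('pics/x12.png',c)
def ecc(p,q,x0,x1,y0,y1):
    W=np.eye(2,3,dtype=np.float32)
    cc,W=cv2.findTransformECC(p[y0:y1,x0:x1].copy(),q,np.array([[1,0,x0],[0,1,y0]],np.float32),cv2.MOTION_TRANSLATION,(3,200,1e-5),None,3)
    return W[:,2]-[x0,y0]
g=lambda n:cv2.imread(n,0).astype(np.float32)
print('head vs 10',ecc(g('pics/side10_0.png'),g('pics/side12.png'),194,212,276,292),'pad',ecc(g('pics/scene10_1.png'),g('pics/scene12.png'),336,343,207,227),ecc(g('pics/scene10_1.png'),g('pics/scene11.png'),336,343,207,227))
E
```

```text
t 26.95 pos [0.562 0.026 0.185] yaw -128.84907491876464 w 0.04252768673652268 F [-0.25   0.909 -0.296] M [ 0.012  0.022 -0.011] q6 -1.0806610680028008 eff6 1.6018452697608154e-05
head vs 10 [-0.43344116 -0.12420654] pad [-0.05569458 -0.0460968 ] [-0.05529785 -0.02120972]
```

View pics/x12.png

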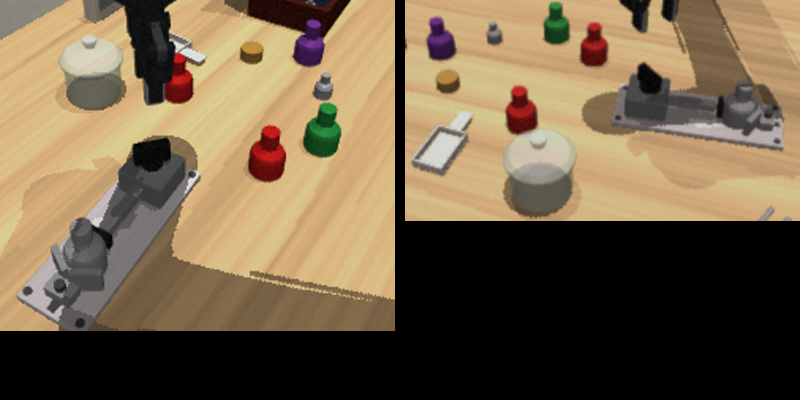

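The weight is upright against the V with the pad on it, nothing else looks disturbed, and the gripper is clear. Handing in.

```bash
python3 - <<'E'
from station import r
print(r.sign_off())
E
```

```text
the job is handed in; nothing more can be done
None
```

I stood the grey weight upright in the clamp, let go of it, broke the knob loose and turned it clockwise. In one grip it went to about 136° (2.37 rad). I then let go and handed the job in at about 27 s of the 69 s allowed.

**Clamping force:** I put it at about 10–11 N. The moment while turning rose from an average of about 0.17 N m to 0.26 N m, which gives about 11 N. Rod travel past the point where the weight stopped gives 6–12 N. Single moment readings scattered by about 0.02–0.03 N m, roughly ±3 N. One reading (0.28 N m, 4–12 N by travel at that point) was higher than the travel explained, and it fell to 0.25 on the next step. I did not cross-check the force with a reverse turn.

**Home in the V:** in the images the pad stayed put over the last 2.6° of turning, so the weight was home in the V. The weight's head moved under half a pixel, which I put down to changed shadows.

**Grip and surroundings:** the first grasp bore on the weight's cone with about 6 N, so I regrasped 4 mm higher before lifting. The last images show the weight upright against the stop, and the small weight, disc, jar and scoop look undisturbed. The forks were almost wholly outside those crops. The gripper was clear and the free-tool force was close to zero.

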